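# Index a sample vial in the photometer and shut its light shield

### The arm

A 6-joint arm with a two-finger parallel gripper is mounted at the origin on the work surface. World frame = base frame: x ahead of the robot, y to its left, z up, the work surface at z = 0. Lengths are in m, angles in rad, forces in N, time in s.
With the tool pointing down it reaches from about 0.2 to 0.875 m from the base axis. Payload 3.4 kg.
Tool frame: the origin (TCP) lies between the finger pads; the fingertips stand 25 mm ahead of it and the grasp point (between the pads) lies 6 mm ahead of it (r.nose_length is the z of the fingertips in the tool frame, in m); z points along the fingers, y is the line along which they close (so a half turn about z gives the same grasp; the last joint's range is limited). The gripper opens to 94 mm and grips with 3 to 60 N. Pads are 16 mm wide; open, the fingers measure 119 mm over their backs; the gripper's body (75 mm by 177 mm) begins 78 mm behind the grasp point.
Start: joints at [-1.251, 0.276, 1.505, -0, 1.361, -0.121], TCP at [0.245, -0.52, 0.23] pointing down, gripper open.
Joint ranges: [-2.89, 2.89], [-0.75, 2.08], [0.22, 2.7], [-1.18, 4.32], [0.11, 2.71], [-2.7, 2.7]. Speed limits (rad/s): [2.57, 2.57, 3.14, 3.14, 3.14, 3.14].

### API

Orientations are given as a unit quaternion [w, x, y, z].
In Python, from plant import r, gripper_to, inverse_kinematics, vision, models, telemetry gives the robot as it stands. Calls block until the motion is done:
- r.move_to(position, orientation): joint-space move of the TCP to a pose.
- r.move_l(position, rot=None, vel=0.15, guard=None): straight line of the TCP; rot=None keeps the orientation; vel is the mean speed in m/s. With guard (N) it stops when the force on the tool has changed by that much, and returns True; else False.
- r.movej(angles): joint-space move.
- gripper_to(opening, f_grip=None): finger opening in m; f_grip is the grip in N (None keeps the last); returns when the fingers have stopped.
- r.hold(seconds).
- inverse_kinematics(position, orientation): joint angles nearest the present ones, or None.
- vision.snapshot(name): name is "side" or "top" or "wrist"; returns the picture (420x560x3 uint8, red, green, blue); there is no depth.
- vision.get_calibration(name): a dict with "fx", "fy", "cx", "cy" (pixels), "position" and "orientation" of the camera in the world. Camera axes: x right, y down, z forward; pixel columns grow to the right and rows downward; lengths in m; the calibration is good to about 2 mm. A picture is of the moment at which its call begins: read the wrist's pose just before it. get_calibration takes no time and is no camera call; for the wrist camera it gives the pose at the moment of the call.
A pose or a line that the arm cannot do raises r.PlanningError and nothing moves.
- r.sign_off(): hands the job in; it is judged then, once.
Trained networks look in the newest picture that a camera, given by its name, has taken for a name from the list of things; names that differ only in an ending like _2 or _b are one class to them, and where a whole thing is asked for, a point or a joint stands for the part that bears it (a point fixed in the world has none). Each returns a list of dicts, best first, with "score" (0 to 1); they miss things now and then, are a little off and sometimes report something else, mostly with a low value. They report only what shows in the picture. A call takes as long as a camera call.
- models.boxes_of(thing, camera): "at" ([x, y, z] in m, in world coordinates, good to about 4 mm: the middle of the surface that is visible of it).
- models.regions_of(thing, camera): "pixels" (420x560 bool, what is visible of it).
- models.mark_of(thing, camera): "at" ([x, y, z] in m, in world coordinates, good to about 4 mm: a listed point, or the origin of a listed thing).
Readings, each from a call of its own:
- telemetry.current_t(): time.
- telemetry.current_joints(): joint angles.
- telemetry.current_dq(): joint speeds.
- telemetry.current_joint_efforts(): joint torques, N m.
- telemetry.current_ee_pos(): TCP position.
- telemetry.current_tool_rot(): TCP orientation.
- telemetry.current_wrist_force(): force on the tool from outside, world axes, zero at the start.
- telemetry.current_torque(): the same for the moment, N m.
- telemetry.current_opening(): finger opening in m.
- telemetry.current_finger_force(): force on a finger pad.
Only numpy, scipy, OpenCV 4.12 (cv2) and the standard library are available. Lean on these libraries where they do the work, as an engineer would, in place of code of your own. Each camera call takes 0.05 s, during which the arm holds its last target. There are 200 camera calls.

### The job

The black-capped sample vial was dropped into the photometer's well any old way, so its white index tab is riding on top of the adapter ring. Turn the vial until the tab drops into the ring's keyway and the vial is fully home, bring the tab round to face the red arrow on the deck, and then shut the light shield completely. Press gently on the glass vial, and leave the other things on the bench where they are.

Things in the scene. Friction and masses are not known exactly. Their poses are not given: they have to be found in the camera images.
- photometer: White bench photometer fixed to the bench, 240 (x) by 200 (y) mm, flat deck 98 mm high, sloped panel with blue screen at the front. Origin: centre of its underside; x to its back, y to its left, z up. Its round vial well is at x +30 mm, y 0, under an open light shield; a red arrow on the deck in front of the well points at it.
- well (a point): Well axis at the top of its grey adapter: sleeve of 26 mm bore under a flat ring 52 mm across, top 100 mm over the bench. The ring has one keyway: radial slot 7 mm wide, 9 mm deep, out to 23.5 mm from the axis. The adapter turns stiffly (0.2 N m, stays put) 0.62 rad either way: the keyway starts anywhere up to 0.6 rad left or right of the arrow, to be felt out. Axes as photometer.
- mark (a point): Tip of the raised red arrow on the deck, 29 mm from the well's axis towards the photometer's -x. The tab must end facing this; once in the keyway the tab takes the adapter round with it when the vial is turned. Axes as the photometer's.
- vial: Sample vial standing in the well: amber glass 24 mm across, 70 mm tall, 35 to 60 g, loose in the bore. Origin: centre of its underside, z up its axis. White index tab on its -x side: with the tab facing the arrow its yaw equals the photometer's. Underside 60 mm above the bench while the tab rides on the ring (leaning some 2 degrees), 54 mm when fully home, the cap's edge on the ring.
- tab (a point): Outer lower edge of the white index tab: 21 mm out from the vial's axis, 40 mm above its underside. The tab is 5 mm wide and reaches up to 51 mm above the underside; a white line goes on up the cap and over its top to the centre. Axes as the vial's.
- cap_top (a point): Centre of the top of the vial's black round cap, 30 mm across, 24 mm tall (46 to 70 mm above the vial's underside). Grip the cap above the tab; it may be let go and regrasped, or lifted. Axes as the vial's.
- lid (a joint): Black light shield, hinge angle (rad): 0 shut; starts open at 1.75 to 1.95, stop at 2.05. It stays where it is left (hinge friction 0.09 N m) and must be pushed right down. Hollow box 103 mm long, 90 wide, 31 tall, hinged at the back; it clears a vial that is fully home by 2 mm and strikes one that is not.
- lid_hinge (a point): On the shield's hinge line, at the middle of its width: photometer x +88 mm, z 99 mm. The axis is the photometer's y. The point's axes turn with the shield: shut, they are the photometer's; the shield reaches 103 mm from here along this -x and 31 mm along this z (its outer face).
- lid_lip (a point): Outer end, on the outer face, of the grey finger lip at the shield's free edge (lip 34 mm wide, 4 mm thick, 14 mm long): 117 mm from the hinge along the shield's -x and 31 mm along its z. Axes turn with the shield.
- blank_vial: Bystander: vial like the sample vial but clear with a blue cap, standing in the white vial stand. Origin: centre of its underside.
- standard_vial: Bystander: vial like the sample vial but clear with a green cap, in the vial stand. Origin: centre of its underside.
- tip_box: Bystander: pipette-tip box, 82 by 122 mm, 63 mm tall, blue tips, clear box. Origin: centre of its underside.
- tip_box_2: Bystander: pipette-tip box, same size, yellow tips, red box. Origin: centre of its underside.
- timer: Bystander: white bench timer 75 mm wide, 62 mm tall. Origin: under the middle of its body.
- reagent: Bystander: small amber reagent bottle, 42 mm in diameter, 85 mm tall. Origin: centre of its underside.
- beaker: Bystander: glass beaker, 68 mm in diameter, 85 mm tall. Origin: centre of its underside.

How it is judged:
On the way:
1. with the shield still open, the vial is fully home in the keyway with its tab facing the arrow (z of vial in the frame of photometer below 0.0555 m and horizontal distance between vial and well below 0.003 m and angle between the x axis of vial and the x axis of photometer, either way round below 0.12 rad and x of tab in the frame of well below -0.015 m and value of joint lid above 0.8 rad), for 0.2 s.
At the end, for the whole second after the job is handed in: the vial stands fully home in the well (underside within 1.5 mm of its seated height, on the well's axis), its tab in the keyway and facing the arrow within 0.12 rad (7 degrees), and the light shield is shut (within 0.04 rad) (z of vial in the frame of photometer below 0.0555 m and horizontal distance between vial and well below 0.003 m and angle between the x axis of vial and the x axis of photometer, either way round below 0.12 rad and x of tab in the frame of well below -0.015 m and value of joint lid below 0.04 rad and linear speed of vial below 0.02 m/s); the robot touches nothing.
It fails at once if the vial is pressed on the photometer with more than 80 N (contact force between vial and photometer above 80 N).
It fails at once if a bystander is moved by more than 20 mm (distance of any of blank_vial, standard_vial, tip_box, tip_box_2, timer, reagent, beaker from where it was at the start of the episode above 0.02 m).
It also fails if it takes over 72 s, if anything falls off the work surface, if the arm or the gripper's body presses on something with over 40 N, if the wrist force passes 120 N, or if a joint passes its speed limit or range.

## Working session

There is one attempt and no reset: what is moved stays moved. The work goes in short steps, each a Python script; the robot and the scene stay as the last script left them, time stands still between calls to the robot, and variables do not carry over. Pictures are saved under pics/ and viewed, at most 10 in all, crops included, and the job is handed in when it is done.

```bash
ls; mkdir -p pics; cat > h.py <<'E'
import numpy as np, cv2
from scipy.spatial.transform import Rotation as R
from plant import r, gripper_to, inverse_kinematics, vision, models, telemetry as T
def q(rot): x=rot.as_quat(); return [x[3],x[0],x[1],x[2]]
def rot(qq): return R.from_quat([qq[1],qq[2],qq[3],qq[0]])
def snap(cam,name=None):
    im=vision.snapshot(cam)
    if name: cv2.imwrite(f'pics/{name}.png',im[:,:,::-1])
    return im
E
python3 - <<'E'
from h import *
np.set_printoptions(precision=4,suppress=True)
a=snap('top'); b=snap('side')
cv2.imwrite('pics/a.png',cv2.resize(np.vstack([a,b])[:,:,::-1],(400,600)))
cv2.imwrite('pics/top.png',a[:,:,::-1]);cv2.imwrite('pics/side.png',b[:,:,::-1])
for c in('top','side'):
    k=vision.get_calibration(c);print(c,k)
    for t in('photometer','well','mark','vial','tab','cap_top','lid_hinge','lid_lip','tip_box','timer','reagent','beaker','blank_vial','standard_vial'):
        print(t,[(np.array(d['at']),round(d['score'],2)) for d in models.mark_of(t,c)[:2]])
print(T.current_t(),T.current_tool_rot())
E
```

```text
pics
top {'fx': 478.3793628322288, 'fy': 478.3793628322288, 'cx': 283.16849836294324, 'cy': 208.95702873732608, 'position': array([0.3466, 0.0044, 1.4146]), 'orientation': array([-0.0569,  0.7083, -0.7012,  0.0588])}
photometer [(array([0.508 , 0.1058, 0.0009]), 0.63), (array([0.5042, 0.1103, 0.0937]), 0.48)]
well []
mark [(array([0.4994, 0.1112, 0.0946]), 0.96)]
vial [(array([0.5362, 0.1098, 0.0567]), 0.53)]
tab [(array([0.5384, 0.0894, 0.1002]), 0.67), (array([0.5358, 0.1107, 0.0578]), 0.19)]
cap_top [(array([0.5351, 0.1122, 0.1318]), 0.49)]
lid_hinge [(array([0.5978, 0.1121, 0.1002]), 0.71)]
lid_lip [(array([0.664 , 0.1114, 0.1978]), 0.61)]
tip_box [(array([ 0.68  , -0.3663,  0.0006]), 0.63), (array([ 0.4265, -0.379 , -0.0038]), 0.56)]
timer [(array([0.5299, 0.111 , 0.1021]), 0.71), (array([ 0.564 , -0.3525, -0.0013]), 0.6)]
reagent [(array([0.7012, 0.3523, 0.0018]), 0.71)]
beaker [(array([0.6216, 0.3636, 0.0006]), 0.8)]
blank_vial [(array([0.5093, 0.3179, 0.0062]), 0.45)]
standard_vial [(array([0.5049, 0.4117, 0.0094]), 0.6), (array([0.6634, 0.1113, 0.2011]), 0.46)]
side {'fx': 5
[... 496 characters left out ...]
([0.5347, 0.1093, 0.1264]), 0.47)]
lid_hinge [(array([0.5892, 0.1066, 0.1028]), 0.88)]
lid_lip [(array([0.6592, 0.1074, 0.1976]), 0.97), (array([0.5413, 0.088 , 0.1013]), 0.57)]
tip_box [(array([ 0.422 , -0.3783, -0.0007]), 0.96)]
timer [(array([ 0.5631, -0.3514, -0.0018]), 0.73), (array([ 0.5016,  0.111 , -0.0007]), 0.59)]
reagent [(array([0.7002, 0.3583, 0.0004]), 0.85), (array([ 0.6847, -0.3673, -0.0014]), 0.49)]
beaker [(array([0.507 , 0.3112, 0.0054]), 0.75), (array([0.6173, 0.3625, 0.0001]), 0.66)]
blank_vial [(array([0.5045, 0.3112, 0.0055]), 0.53)]
standard_vial [(array([0.5044, 0.4159, 0.0098]), 0.49), (array([ 0.683 , -0.3662, -0.0007]), 0.39)]
1.5 [ 0.      0.9758  0.2186 -0.    ]
```

View images.

```bash
python3 - <<'E'
import cv2,numpy as np
a=cv2.imread('pics/top.png');b=cv2.imread('pics/side.png')
# crop about photometer
cv2.imwrite('pics/c1.png',np.hstack([cv2.resize(a[90:290,170:330],(400,500),interpolation=2)*1, cv2.resize(b[130:330,240:400],(400,500),interpolation=2)]))
E
```

```text
(no output)
```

View pics/a.png

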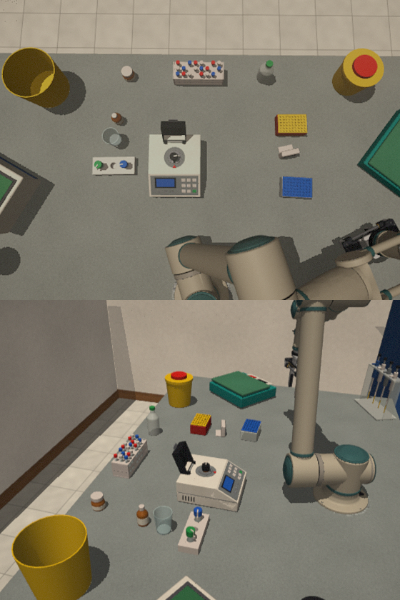

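View pics/c1.png

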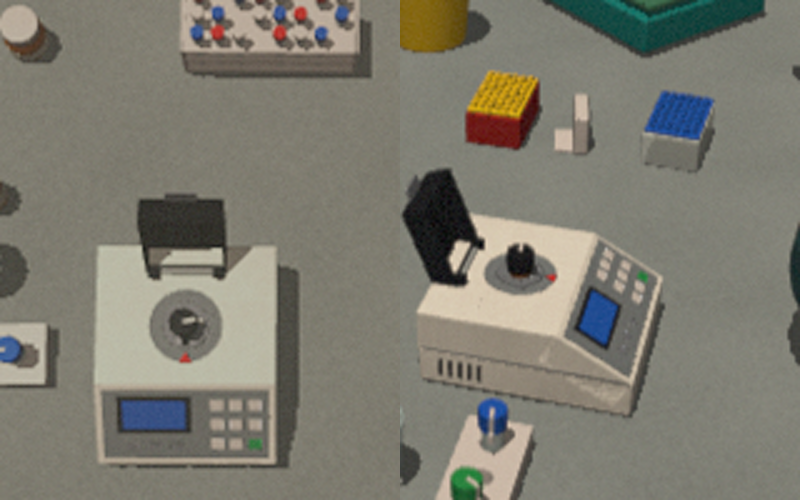

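```bash
cat >> h.py <<'E'
def down(yaw): return q(R.from_euler('z',yaw)*R.from_euler('x',np.pi))
def proj(cal,p):
    c=rot(cal['orientation']).inv().apply(np.atleast_2d(p)-cal['position'])
    return np.c_[cal['fx']*c[:,0]/c[:,2]+cal['cx'],cal['fy']*c[:,1]/c[:,2]+cal['cy']]
def unproj(cal,uv,z):
    uv=np.atleast_2d(uv).astype(float)
    d=rot(cal['orientation']).apply(np.c_[(uv[:,0]-cal['cx'])/cal['fx'],(uv[:,1]-cal['cy'])/cal['fy'],np.ones(len(uv))])
    return cal['position']+d*((z-cal['position'][2])/d[:,2])[:,None]
np.set_printoptions(precision=4,suppress=True)
E
python3 - <<'E'
from h import *
c=vision.get_calibration('wrist');Rt=rot(T.current_tool_rot())
print('cam in tool',Rt.inv().apply(c['position']-T.current_ee_pos()),(Rt.inv()*rot(c['orientation'])).as_matrix(),c['fx'])
r.move_to([0.534,0.109,0.27],down(0.6))
c=vision.get_calibration('wrist')
snap('wrist','w1')
for t in('mark','well','cap_top','tab','lid_hinge','lid_lip','photometer'):
    print(t,[(np.array(d['at']),round(d['score'],2)) for d in models.mark_of(t,'wrist')[:2]])
print(proj(c,[[.534,.109,.1],[.501,.112,.1],[.534,.109,.13]]),c['position'],T.current_t(),T.current_joints())
np.save('w1cal.npy',c,allow_pickle=True)
E
```

```text
cam in tool [ 0.0741  0.0011 -0.1543] [[-0.0004 -0.9658 -0.2594]
 [ 1.      0.     -0.0015]
 [ 0.0014 -0.2594  0.9658]] 364.80252494923855
mark [(array([0.5052, 0.1127, 0.0989]), 0.93)]
well [(array([0.5347, 0.1104, 0.1055]), 0.67)]
cap_top [(array([0.5344, 0.1125, 0.1266]), 0.72), (array([0.588 , 0.1128, 0.0958]), 0.7)]
tab [(array([0.5383, 0.0862, 0.0988]), 0.85)]
lid_hinge [(array([0.5924, 0.1131, 0.0966]), 0.72)]
lid_lip [(array([0.6653, 0.1089, 0.1954]), 0.77)]
photometer [(array([0.5034, 0.1066, 0.0019]), 0.81)]
[[277.6092 195.0195]
 [254.9547 221.877 ]
 [277.4359 203.0282]] [0.5958 0.1492 0.4242] 4.3583 [ 0.0733  0.2106  1.4969 -0.      1.434   1.0444]
```

View pics/w1.png

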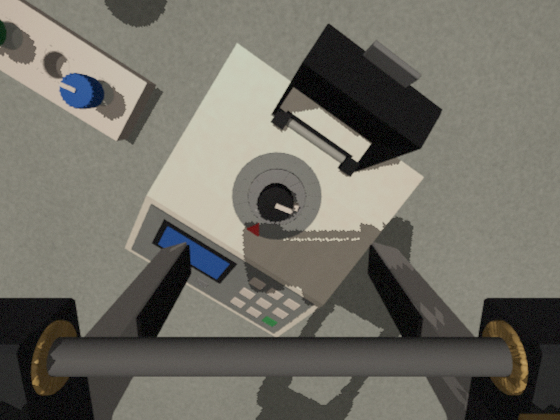

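```bash
python3 - <<'E'
from h import *
c=np.load('w1cal.npy',allow_pickle=True).item()
im=cv2.imread('pics/w1.png')
p=unproj(c,[[238,44],[423,178],[150,197],[276.5,195.5]],.098);print(p)
d=p[0]-p[1];print('back edge yaw',np.arctan2(-d[0],d[1]),np.linalg.norm(d)); d=p[0]-p[2]; print('left edge yaw',np.arctan2(d[1],d[0]))
hsv=cv2.cvtColor(im,cv2.COLOR_BGR2HSV)
m=((hsv[:,:,0]<8)|(hsv[:,:,0]>172))&(hsv[:,:,1]>150)&(hsv[:,:,2]>50)
ys,xs=np.nonzero(m);print(len(xs),xs.mean(),ys.mean(),unproj(c,[[xs.mean(),ys.mean()]],.1))
# deck disc ellipse: edges of light deck
g=im.min(2); 
lab=cv2.inRange(im,(95,95,95),(150,150,150)); 
n,l,s,cc=cv2.connectedComponentsWithStats(lab); k=l[195,245]; print(s[k],cc[k])
cv2.imwrite('pics/w1c.png',cv2.resize(im[120:280,190:370],(720,600),interpolation=2)[:600])
E
```

```text
[[0.6208 0.2076 0.098 ]
 [0.6208 0.009  0.098 ]
 [0.466  0.2045 0.098 ]
 [0.5327 0.1093 0.098 ]]
back edge yaw -7.481734136565028e-05 0.19867317884333213
left edge yaw 0.020492378696652425
79 254.30379746835442 229.0253164556962 [[0.4948 0.1087 0.1   ]]
[     0      0    560    337 105817] [297.6417 152.1781]
```

View pics/w1c.png

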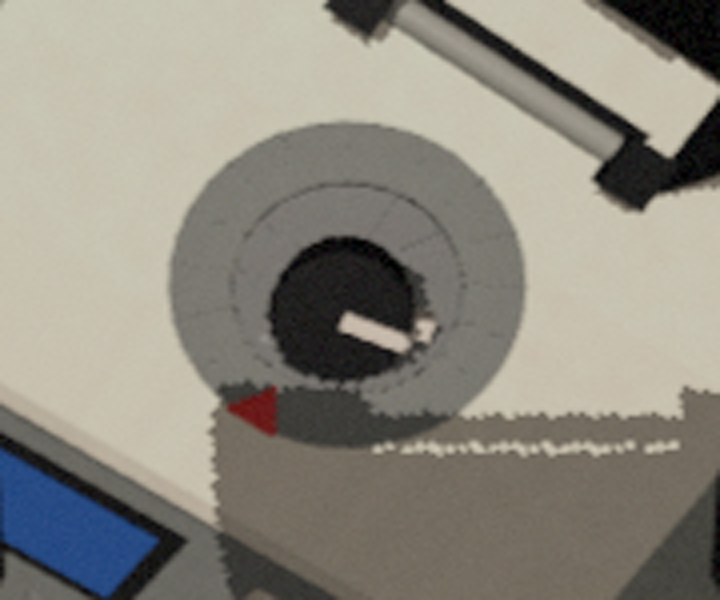

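```bash
python3 - <<'E'
from h import *
r.move_to([0.533,0.109,0.20],down(0.7))
gripper_to(0.06,15)
r.move_l([0.533,0.109,0.139],vel=0.1,guard=8)
f0=np.array(T.current_wrist_force());print(T.current_ee_pos(),f0)
gripper_to(0.02,15)
print(T.current_opening(),T.current_finger_force(),np.array(T.current_wrist_force()),np.array(T.current_torque()))
t=T.current_t()
hit=r.move_l([0.533,0.109,0.135],vel=0.02,guard=5)
print(hit,T.current_ee_pos(),np.array(T.current_wrist_force()),np.array(T.current_torque()),T.current_t()-t,T.current_t())
snap('wrist','w2')
E
```

```text
[0.5335 0.109  0.1394] [ 0.5919  0.5366 -0.0915]
0.029547856160933986 15.000875294208527 [-0.6604 -0.2031  2.708 ] [ 0.1278  0.0749 -0.0062]
True [0.5335 0.1095 0.1388] [-0.7665 -0.3926  5.0376] [0.0103 0.0404 0.0261] 0.20840000000000014 6.9917
```

View pics/w2.png

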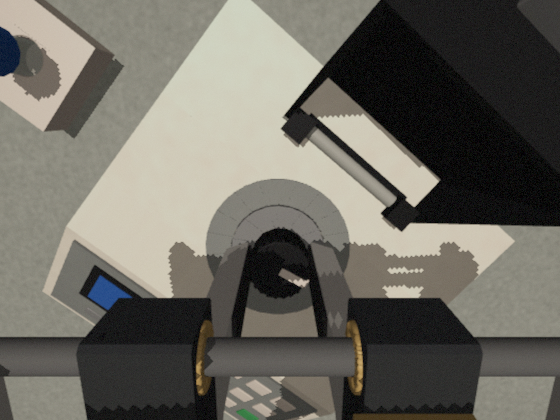

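```bash
cat > turn.py <<'E'
from h import *
import sys
def sweep(y0,y1,x,y,z,step=0.06):
    """turn tool yaw y0->y1 in steps, probing down at each; returns yaw where the vial dropped"""
    n=int(np.ceil(abs(y1-y0)/step)); log=[]
    for yaw in np.linspace(y0,y1,n+1)[1:]:
        r.move_l([x,y,z],down(yaw),vel=0.05)
        hit=r.move_l([x,y,z-0.003],vel=0.02,guard=5)
        p=T.current_ee_pos();f=np.array(T.current_wrist_force());m=np.array(T.current_torque())
        log.append((yaw,p[2],*f,m[2],T.current_t()))
        if not hit: print(np.array(log)[-4:]);return yaw
        if f[2]>25 or np.hypot(f[0],f[1])>15: print('force');break
    print(np.array(log)); return None
E
python3 - <<'E'
from turn import *
print(sweep(0.7,-0.65,0.5335,0.1093,0.1392))
E
```

```text
[[ 0.6413  0.1384 -0.3547 -0.1817  4.5055  0.0549  7.5   ]
 [ 0.5826  0.1382 -0.9305 -0.798   4.9997 -0.0482  7.9583]
 [ 0.5239  0.1381 -1.251  -0.325   4.1481 -0.0189  8.4167]
 [ 0.4652  0.1379 -0.2958  0.0678  4.6782  0.0483  8.875 ]
 [ 0.4065  0.1379 -0.8686 -0.0504  5.439  -0.0353  9.3333]
 [ 0.3478  0.1378 -0.8901 -0.1865  5.422  -0.0401  9.7917]
 [ 0.2891  0.1377 -0.6291  0.3714  4.9201  0.0336 10.25  ]
 [ 0.2304  0.1378 -1.0022  0.193   4.6573  0.0234 10.7083]
 [ 0.1717  0.1378 -1.1292 -0.8141  5.6113 -0.0874 11.1667]
 [ 0.113   0.1377 -1.1271  0.9803  5.2942 -0.0136 11.625 ]
 [ 0.0543  0.1376 -0.686   0.6577  4.5585 -0.0187 12.0833]
 [-0.0043  0.1376 -1.0291  0.3164  6.0495  0.0063 12.5417]
 [-0.063   0.1376 -0.5862  0.3934  5.167   0.0088 13.    ]
 [-0.1217  0.1376 -1.5948  0.6689  6.4981 -0.0216 13.4583]
 [-0.1804  0.1375 -0.2566  0.0978  5.4574 -0.017  13.9167]
 [-0.2391  0.1375 -0.7337 -0.5925  6.0402 -0.0182 14.375 ]
 [-0.2978  0.1375 -0.6421 -0.0569  5.3878 -0.002  14.8333]
 [-0.3565  0.1375 -1.3667  0.4869  5.0824 -0.0762 15.2917]
 [-0.4152  0.1374  0.0307  0.62    4.9764 -0.0215 15.75  ]
 [-0.4739  0.1374 -0.3154 -0.9468  5.9678  0.0288 16.2083]
 [-0.5326  0.1374 -0.1999  0.0246  6.1613 -0.0157 16.6667]
 [-0.5913  0.1374 -0.807  -1.4491  4.7932 -0.0208 17.125 ]
 [-0.65    0.1373 -0.9473  0.6384  4.9971 -0.0208 17.5833]]
None
```

```bash
python3 - <<'E'
from h import *
gripper_to(0.06)
r.move_l([0.5335,0.1093,0.20],vel=0.15)
r.move_to([0.5335,0.1093,0.20],down(0.65))
c=vision.get_calibration('wrist');im=snap('wrist','w3')
for t in('cap_top','tab','vial'):
    print(t,[(np.array(d['at']),round(d['score'],2)) for d in models.mark_of(t,'wrist')[:2]])
u,v=proj(c,[.5335,.1093,.125])[0].astype(int);print(u,v,T.current_t())
np.save('w3cal.npy',c,allow_pickle=True)
cv2.imwrite('pics/w3c.png',cv2.resize(im[v-60:v+60,u-80:u+80,::-1],(800,600),interpolation=2))
E
```

```text
cap_top [(array([0.5351, 0.1108, 0.1305]), 0.87)]
tab [(array([0.5123, 0.1002, 0.1015]), 0.75)]
vial [(array([0.5346, 0.1103, 0.0581]), 0.79), (array([0.5041, 0.112 , 0.0972]), 0.36)]
278 227 20.2
```

View pics/w3c.png

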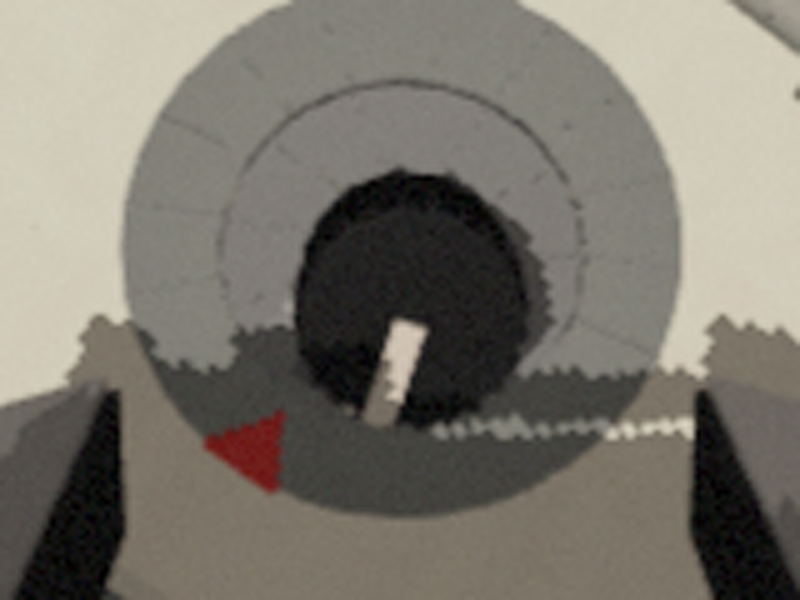

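```bash
python3 - <<'E'
from turn import *
r.move_l([0.5335,0.1093,0.139],vel=0.12,guard=8)
gripper_to(0.02,15)
r.move_l([0.5335,0.1093,0.1355],vel=0.02,guard=4)
z=T.current_ee_pos()[2];print(z,np.array(T.current_wrist_force()))
y=sweep(0.65,-0.62,0.5335,0.1093,z+0.0002,0.055)
print(y,T.current_ee_pos(),T.current_wrist_force(),T.current_t())
E
```

```text
0.13856864062545116 [-0.086   0.2576  3.7258]
[[ 0.5442  0.1381 -0.5592  0.324   6.1255  0.0298 22.5667]
 [ 0.4913  0.1379 -0.3704  0.0504  5.7935 -0.0405 23.025 ]
 [ 0.4383  0.1376 -0.6928 -0.4488  4.1124  0.0078 23.4833]
 [ 0.3854  0.1352  1.0913 -0.1526 -1.4227 -0.034  24.0333]]
0.3854166666666667 [0.5333 0.1094 0.1352] [ 1.0913 -0.1526 -1.4227] 24.0333
```

```bash
python3 - <<'E'
from turn import *
hit=r.move_l([0.5335,0.1093,0.130],vel=0.02,guard=8)
print(hit,T.current_ee_pos(),T.current_wrist_force(),T.current_t())
if not hit:
    hit=r.move_l([0.5335,0.1093,0.127],vel=0.02,guard=8); print(hit,T.current_ee_pos())
gripper_to(0.05)
r.move_l([0.5335,0.1093,0.20],vel=0.2)
c=vision.get_calibration('wrist');im=snap('wrist','w4')
for t in('cap_top','tab','vial','mark','well'):
    print(t,[(np.array(d['at']),round(d['score'],2)) for d in models.mark_of(t,'wrist')[:2]])
u,v=proj(c,[.5335,.1093,.124])[0].astype(int);print(u,v,T.current_t())
np.save('w4cal.npy',c,allow_pickle=True)
cv2.imwrite('pics/w4c.png',cv2.resize(im[v-60:v+60,u-80:u+80,::-1],(800,600),interpolation=2))
E
```

```text
True [0.5335 0.1097 0.1331] [-1.1924  0.5228  2.5661] 24.2833
cap_top [(array([0.5374, 0.1135, 0.1236]), 0.66)]
tab [(array([0.5119, 0.1036, 0.0949]), 0.74)]
vial [(array([0.5332, 0.1128, 0.0545]), 0.67)]
mark [(array([0.5049, 0.1104, 0.0931]), 0.98)]
well [(array([0.5883, 0.112 , 0.0946]), 0.34), (array([0.5013, 0.1104, 0.0004]), 0.26)]
277 226 25.6
```

View pics/w4c.png

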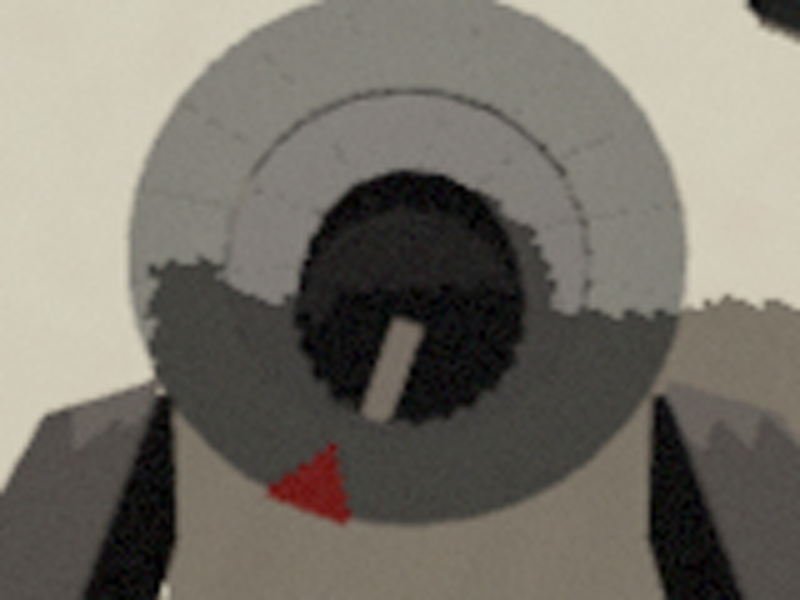

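```bash
cat > ang.py <<'E'
from h import *
def ang(f,u,v,pts,z=.124):
    c=np.load(f,allow_pickle=True).item()
    p=unproj(c,np.array(pts)/5+[u-80,v-60],z); d=p[1]-p[0]
    return p,np.degrees(np.arctan2(d[1],d[0]))
E
python3 - <<'E'
from ang import *
print(ang('w4cal.npy',277,226,[[404,318],[376,418]]))
print(ang('w4cal.npy',277,226,[[408,244],[318,487]],.1)) # ring centre->arrow centre
print(ang('w4cal.npy',277,226,[[408,244],[338,447]],.1))
print(ang('w3cal.npy',278,227,[[405,320],[378,422]],.13)) 
E
```

```text
(array([[0.5318, 0.1087, 0.124 ],
       [0.5172, 0.1069, 0.124 ]]), np.float64(-172.91178447065198))
(array([[0.5351, 0.1096, 0.1   ],
       [0.4948, 0.1079, 0.1   ]]), np.float64(-177.57166884323232))
(array([[0.5351, 0.1096, 0.1   ],
       [0.5019, 0.1074, 0.1   ]]), np.float64(-176.3135619836126))
(array([[0.5329, 0.1085, 0.13  ],
       [0.5195, 0.1028, 0.13  ]]), np.float64(-156.93316149361763))
```

```bash
python3 - <<'E'
from turn import *
hit=r.move_l([0.5335,0.1093,0.1325],vel=0.12,guard=8)
gripper_to(0.02,40)
print(hit,T.current_ee_pos(),T.current_opening(),T.current_wrist_force())
r.move_l([0.5335,0.1093,0.1305],vel=0.02,guard=8)
z=T.current_ee_pos()[2];print(z,T.current_wrist_force())
for k in (0.05,0.11):
    r.move_l([0.5335,0.1093,z],down(0.385-k),vel=0.03)
    print(T.current_torque(),T.current_wrist_force())
gripper_to(0.05,15)
r.move_l([0.5335,0.1093,0.20],vel=0.2)
c=vision.get_calibration('wrist');im=snap('wrist','w5')
for t in('cap_top','tab','vial','mark','lid_hinge','lid_lip'):
    print(t,[(np.array(d['at']),round(d['score'],2)) for d in models.mark_of(t,'wrist')[:2]])
u,v=proj(c,[.5335,.1093,.124])[0].astype(int);print(u,v,T.current_t())
np.save('w5cal.npy',c,allow_pickle=True)
cv2.imwrite('pics/w5c.png',cv2.resize(im[v-60:v+60,u-80:u+80,::-1],(800,600),interpolation=2))
E
```

```text
False [0.5339 0.1094 0.1331] 0.028963024363887747 [-0.7036 -0.1278  2.9415]
0.13296385319901982 [-3.1894  0.1803 13.956 ]
[ 0.0397  0.118  -0.043 ] [ 0.8178 -0.196   4.2952]
[-0.049   0.0729 -0.0114] [-0.4249 -0.9587  4.2591]
cap_top [(array([0.5346, 0.11  , 0.1236]), 0.91)]
tab [(array([0.512 , 0.1108, 0.0931]), 0.96)]
vial [(array([0.5362, 0.1122, 0.0559]), 0.64), (array([0.5363, 0.1086, 0.1273]), 0.36)]
mark [(array([0.5046, 0.1115, 0.0974]), 0.98)]
lid_hinge [(array([0.5881, 0.1106, 0.0961]), 0.9)]
lid_lip []
277 227 28.9
```

View pics/w5c.png

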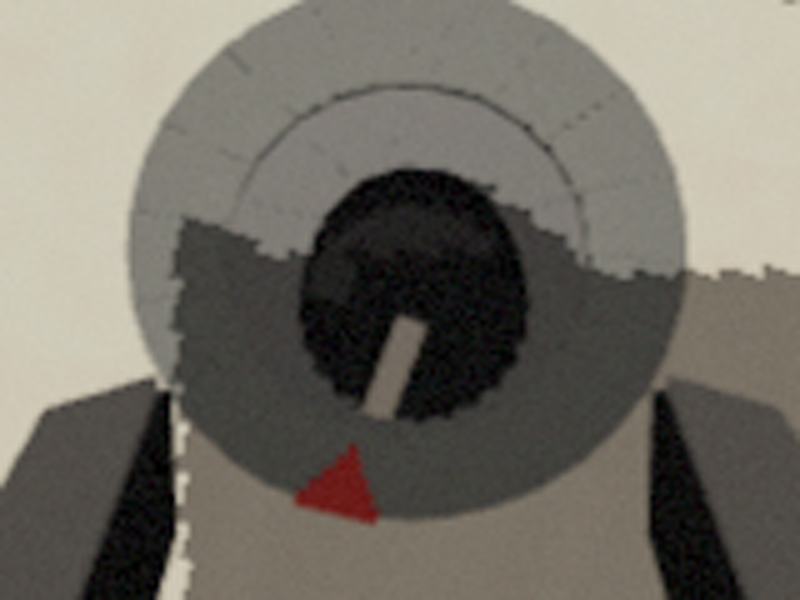

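```bash
python3 - <<'E'
from ang import *
print(ang('w5cal.npy',277,227,[[410,318],[380,416]]))
print(ang('w5cal.npy',277,227,[[408,244],[353,447]],.1))
print(ang('w5cal.npy',277,227,[[353,445],[337,510]],.1))
E
```

```text
(array([[0.5314, 0.1078, 0.124 ],
       [0.5169, 0.1079, 0.124 ]]), np.float64(179.5200207984734))
(array([[0.5345, 0.109 , 0.1   ],
       [0.5018, 0.1083, 0.1   ]]), np.float64(-178.8670289798918))
(array([[0.5021, 0.1084, 0.1   ],
       [0.4913, 0.108 , 0.1   ]]), np.float64(-177.624960398685))
```

```bash
python3 - <<'E'
from h import *
hx,hz,y=0.592,0.099,0.109
def corner(th):
    c,s=np.cos(th),np.sin(th)
    x=hx+(117 if th>np.pi/2 else 102)*1e-3*-c+.031*s
    return np.array([x,hz+.102*s+.031*c])
def tcp(th,dx=0): k=corner(th); return [k[0]+.008+dx,y,k[1]+.025]
r.move_l([.5335,.1093,.31],vel=.25)
gripper_to(0.0)
s=tcp(1.95,.015); print(s)
r.move_to([s[0],y,.31],down(0.0))
r.move_l(s,vel=.2,guard=8)
for th in np.linspace(1.9,0.12,13):
    hit=r.move_l(tcp(th),vel=.12,guard=15)
    print(round(th,2),hit,T.current_ee_pos(),T.current_wrist_force())
    if hit: break
print(T.current_t())
snap('side','s2')
E
```

```text
[np.float64(0.6871089084332205), 0.109, np.float64(0.20727828515850477)]
1.9 False [0.6678 0.1091 0.2128] [0.0027 0.2312 0.4133]
1.75 False [0.6516 0.1091 0.2196] [ 0.9071 -0.3685 -0.9787]
1.6 False [0.6346 0.1091 0.2251] [-0.517   0.7961 -0.0779]
1.46 False [0.6189 0.109  0.2289] [-0.4344  0.2173  0.3578]
1.31 False [0.6034 0.109  0.2305] [ 0.0514 -0.0422 -0.9815]
1.16 False [0.5877 0.109  0.2298] [ 0.4344  0.1647 -0.0218]
1.01 False [0.5722 0.109  0.2268] [ 0.5953 -0.6863 -0.1247]
0.86 False [0.5573 0.109  0.2216] [-0.2596 -0.212   1.018 ]
0.71 False [0.5433 0.109  0.2142] [-0.0661  0.5339  0.4695]
0.56 False [0.5306 0.109  0.2048] [0.3891 0.8401 0.2388]
0.42 False [0.5194 0.109  0.1936] [-0.385   0.3002 -0.6908]
0.27 False [0.51   0.109  0.1809] [0.2168 0.199  0.6206]
0.12 False [0.5025 0.109  0.167 ] [-0.1567  0.1738 -0.3578]
35.4333
```

```bash
python3 - <<'E'
from h import *
hit=r.move_l([.5,.109,.148],vel=.03,guard=12)
print(hit,T.current_ee_pos(),T.current_wrist_force())
r.move_l([.5,.109,.25],vel=.2)
r.move_to([.40,-.15,.33],down(0.0))
s=snap('side')
for t in('lid_hinge','lid_lip'): print(t,[(np.array(d['at']),d['score']) for d in models.mark_of(t,'side')[:1]])
a=snap('top')
for t in('lid_lip','tip_box','timer','blank_vial'): print(t,[(np.array(d['at']),d['score']) for d in models.mark_of(t,'top')[:2]])
cv2.imwrite('pics/e.png',np.hstack([cv2.resize(a[90:290,170:330],(400,500)),cv2.resize(s[170:290,270:366],(400,500),interpolation=2)])[:,:,::-1])
print(T.current_t())
E
```

```text
True [0.501  0.109  0.1552] [-1.3524 -0.2528  6.5728]
lid_hinge [(array([0.589 , 0.1078, 0.1018]), 0.61)]
lid_lip [(array([0.4738, 0.1087, 0.1292]), 0.6)]
lid_lip [(array([0.4759, 0.1124, 0.1314]), 0.93), (array([0.5102, 0.3167, 0.0078]), 0.4)]
tip_box [(array([ 0.68  , -0.3682,  0.0017]), 0.75), (array([0.5045, 0.4124, 0.007 ]), 0.18)]
timer [(array([ 0.5654, -0.3539,  0.0009]), 0.94)]
blank_vial [(array([0.5099, 0.3183, 0.0082]), 0.4)]
38.1083
```

View pics/e.png

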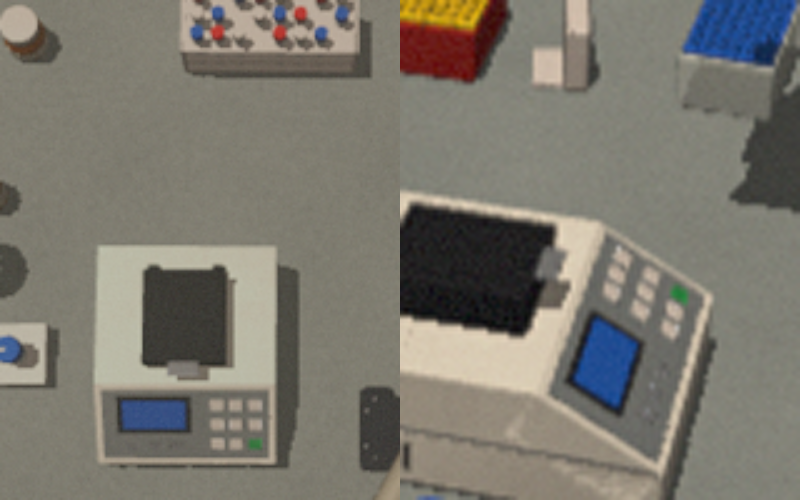

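```bash
python3 -c "
from h import *
print(r.sign_off(), T.current_t())"
```

```text
the job is handed in; nothing more can be done
the job is handed in; nothing more can be done
```

I handed the job in at about 38 s: the vial dropped into the keyway and seated, its tab faces the arrow to within about 3° as measured in the pictures, and the light shield is shut; no bystander was touched, and no pass/fail verdict came back.

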